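Load the UV curing box and shut its lid

ROBOT

A 6-joint arm with a two-finger parallel gripper is mounted at the origin on the work surface. World frame = base frame: x ahead of the robot, y to its left, z up, the work surface at z = 0. Lengths are in mm, angles in rad, forces in N, time in s.
With the tool pointing down it reaches from about 350 to 875 mm from the base axis. Payload 4.2 kg.
Tool frame: the origin (TCP) lies midway between the tips of the shut fingers; the grasp point (between the pads) lies 19 mm behind it; z points along the fingers, y is the line along which they close (so a half turn about z gives the same grasp; the last joint's range is limited). The gripper opens to 85 mm and grips with 20 to 120 N. Pads are 22 mm wide; open, the fingers measure 114 mm over their backs; the gripper's body (76 mm by 85 mm) begins 54 mm behind the grasp point. The pads swing forward as they close: fully open they stand 13 mm farther back than shut.
Start: joints at [1.574, 0.385, 0.008, 0, -1.194, -0.259], TCP at [158.105, 604.65, 231.312] pointing down, gripper open.
Joint ranges: [-3.14, 3.14], [-1.21, 2.06], [-1.07, 1.41], [-3.16, 2.05], [-2.99, -0.16], [-3.1, 3.1]. Speed limits (rad/s): [2.79, 2.79, 3.14, 3.14, 3.14, 3.14].

INTERFACE

Orientations are given as a unit quaternion [x, y, z, w].
In Python, from bench import * gives the robot as it stands.
- The arm moves only by the tool drive_tool, never from a script. Its argument "plan" is a list that holds one entry, the list of rows, each a list of 5 numbers: the closure, from -1 (fully open) to 1 (shut), then the shift along the world's x, y, z in mm, then the turn about the world's z in degrees. A call has 1 to 20 rows; each row shifts and turns the commanded pose from where the row before left it; what a row does not reach is not made up. A row lasts 1/12 s, in which the tool goes at most 41.7 mm and 7.16 degrees, less where a joint would pass 70% of its speed; a pose out of reach is approached as far as the arm can. A call is refused whole if a number of a shift passes 41.7 or a number of a turn 7.16, either way. A call with a gripper value outside its range is refused whole. The fingers move at their own pace and stop on an object; the grip force is fixed at half the most. Time passes only in rows, so rows that do not move let the fingers close. It gives the time, the measured TCP pose, the force, the opening and the grip force at its end, in the units of the state.
- read_state(): the state, without advancing time (a new reading comes with each control period).
- get_image(name): name is "scene" or "top" or "wrist"; returns (picture, depth): 384x512x3 uint8, red, green, blue; 384x512 float32, mm along the optical axis (not along the pixel's ray), 0 where there is no reading.
- camera_model(name): a dict with "fx", "fy", "cx", "cy" (pixels), "R" (3x3) and "t" (3): a world point X has camera coordinates R X + t; the wrist camera has in their place "mount" (4x4, takes a point from camera to tool coordinates, whose origin is the TCP and whose axes are the flange's). Camera axes: x right, y down, z forward; pixel columns grow to the right and rows downward; lengths in mm; the calibration is good to about 2 mm. A picture is of the moment at which its call begins: read the wrist's pose just before it. camera_model takes no time and is no camera call.
- job_done(): hands the job in; it is judged then, once.
The state is a dict: "clock": time; "joints": joint angles; "joint_vel": joint speeds; "joint_efforts": joint torques, N m; "position": TCP position; "ee_rot": TCP orientation; "contact_force": force on the tool from outside, world axes, zero at the start; "wrist_torque": the same for the moment, N m; "gripper_width": finger opening in mm; "grasp_force": force on a finger pad.
Only numpy, scipy, OpenCV 4.12 (cv2) and the standard library are available. Lean on these libraries where they do the work, as an engineer would, in place of code of your own. Each camera call takes 0.05 s, during which the arm holds its last target. There are 200 camera calls.

TASK

The phone on the mat has a freshly glued screen and goes into the UV curing box: with the lid still locked open, set the phone down flat in the middle of the glass, without dropping it. Then break the lid's folding stay by pushing its knee in towards the hinge until it is well past straight, and lower the lid under control until it is fully shut. Do not lean on the lid while the stay is locked, do not let the lid fall or slam, and leave the other things on the bench where they are.

Things in the scene. Friction and masses are not known exactly. Their poses are not given: they have to be found in the camera images.
- unit: UV curing box: grey steel base fixed to the bench, 220 deep (its x) x 260 wide (its y) x 70 mm high. Origin at the centre of its underside, z up. Its front (black panel with timer dial) faces its own -x; the lid's hinge runs along the rear top edge (+x side); the folding stay is outside its -y side wall. Its place and yaw vary.
- glass_center (a point): centre of the glass bed, on its upper face, 70 mm above the bench and flush with the steel rim round it; glass 196 (unit's x) x 236 mm (unit's y), lamp tubes below it. Axes as the unit's.
- lid_hinge (a point): middle of the lid's hinge axis, on the rear top edge of the base, 70 mm above the bench; the axis runs along the unit's y. Axes as the unit's.
- lid (a joint): lid angle, rad: 0 standing open (leaning 0.13 back past upright), 1.70 fully shut. A grey hood 220 x 260 x 35 mm, about 0.5 kg, its hollow side facing forward over the glass when open. The stiff hinge lets it stay by itself where it is left between 0 and about 0.6; further down it falls unless held.
- lid_handle (a point): middle of the lid's handle: black round bar 12 mm thick, 92 mm clear between its legs, parallel to the hinge, 36 mm off the lid's front wall; it turns easily between finger pads. Lid open: topmost part, 252 mm above and 50 mm behind the hinge axis; pinch it from above. Lid shut: 256 mm forward (unit's -x) of the axis and 17.5 mm above it. Its axes are the lid's.
- knee (a joint): fold of the stay's knee, rad: 0 locked (bowed forward and up past straight, on its stop), 0.14 straight, 2.9 folded with the lid shut. Below 0.14 the stay is a rigid strut and the lid cannot be lowered; past it, it folds on as the lid is lowered. Pushing the knuckle 30 mm makes it about 0.5 and tips the lid forward by about 0.05.
- knee_pin (a point): middle of the round steel knuckle (16 mm diameter, 16 mm long along the unit's y) joining the stay's two flat bars (118 x 13 mm each), which rise backwards at about 45 degrees from base to lid. Locked, it is 62 mm forward of the hinge and 55 mm above the glass. To break it push it 25 to 35 mm backwards and down at 45 degrees, with 1 to 3 N; the space before and above it is free.
- phone: phone 138 x 64 x 9 mm with a grey glass back and a small dark camera bump, about 0.17 kg, lying screen down on the mat. Origin at the centre of its underside; x along its length, z up. It fits on the glass either way round.
- mat: blue silicone repair mat, 300 (x) x 310 (y) x 3 mm thick, fixed to the bench, origin at the centre of its underside.
- spray_can: bystander: metal spray can with a white cap, 60 mm diameter, 190 mm high, upright, origin at the centre of its underside.
- flux_jar: bystander: small glass jar, 44 mm diameter, 45 mm high, upright, origin at the centre of its underside.
- driver: bystander: screwdriver, 200 mm long and 26 mm thick, lying along the mat's right-hand edge (the one farthest from the curing box).
- parts_box: bystander: flat grey plastic parts box 90 x 130 x 28 mm to the left, origin at the centre of its underside.
Things that resemble listed ones, but are neither listed nor needed, are in the scene too. There is more than one size of the phone; the job needs the middle-sized.

How it is judged (in metres and radians):
On the way, in this order (a step that is already met when the one before it is completed fails the run):
1. the phone lies flat and released in the middle of the glass, the lid still locked open (x of phone in the frame of glass_center between -0.035 and 0.035 m and y of phone in the frame of glass_center between -0.05 and 0.05 m and z of phone in the frame of glass_center below 0.006 m and angle between phone's own z axis and vertical below 0.08 rad and contact force between the fingers and phone below 0.2 N and value of joint knee below 0.14 rad), for 0.2 s.
2. the stay's knee is broken well past straight, the lid still standing (value of joint knee above 0.3 rad and value of joint lid below 0.9 rad), for 0.2 s.
At the end, for the whole second after the job is handed in: The lid is fully shut (within 0.04 rad) and at rest, and the phone lies flat and still on the glass inside, its centre within 35 mm (front to back) and 50 mm (side to side) of the glass centre (value of joint lid above 1.66 rad and velocity of joint lid between -0.05 and 0.05 rad/s and x of phone in the frame of glass_center between -0.035 and 0.035 m and y of phone in the frame of glass_center between -0.05 and 0.05 m and z of phone in the frame of glass_center below 0.006 m and angle between phone's own z axis and vertical below 0.08 rad and linear speed of phone below 0.02 m/s); the robot touches nothing.
It fails at once if the phone is dropped or thrown (moves faster than 0.7 m/s out of the fingers, a fall of 25 mm) (linear speed of phone above 0.7 m/s and contact force between the fingers and phone below 0.1 N).
It fails at once if the lid is forced (more than 15 N) while the stay is locked (value of joint knee below 0.14 rad and contact force between any of the fingers, the arm and lid above 15 N).
It fails at once if the lid falls or slams (closes faster than 2.5 rad/s) (velocity of joint lid above 2.5 rad/s).
It fails at once if a bystander is moved more than 30 mm (distance of any of spray_can, flux_jar, driver, parts_box from where it was at the start of the episode above 0.03 m).
It also fails if it takes over 64 s, if anything falls off the work surface, if the arm or the gripper's body presses on something with over 40 N, if the wrist force passes 120 N, or if a joint passes its speed limit or range.

## Working session

There is one attempt and no reset: what is moved stays moved. The work goes in short steps, Python scripts to look and compute and a tool call to move; the robot and the scene stay as the last step left them, time stands still between calls to the robot, and variables do not carry over. Pictures are saved under pics/ and viewed, at most 10 in all, crops included, and the job is handed in when it is done.

Besides the shell and the picture viewer there is one more tool, called as name(argument=value, ...) on one line, values as JSON. drive_tool: Moves the arm, as the interface text tells. Its arguments: {"type":"object","properties":{"plan":{"type":"array"}},"required":["plan"]}

```bash
ls; mkdir -p pics; cat > h.py <<'E'
from bench import *
import numpy as np, cv2
from scipy.spatial.transform import Rotation as Ro
def cloud(name):
    s=read_state(); im,d=get_image(name); c=camera_model(name)
    v,u=np.mgrid[:384,:512]; P=np.stack([(u-c['cx'])/c['fx']*d,(v-c['cy'])/c['fy']*d,d],-1)
    if 'R' in c: W=(P-np.array(c['t']))@np.array(c['R'])
    else:
        m=np.array(c['mount']); T=P@m[:3,:3].T+m[:3,3]
        W=T@Ro.from_quat(s['ee_rot']).as_matrix().T+np.array(s['position'])
    W[d<=0]=np.nan
    return im,W
E
python3 - <<'E'
from h import *
s=read_state(); print(s)
for n in('scene','top'):
    im,W=cloud(n); np.save(f'{n}.npy',W); cv2.imwrite(f'pics/{n}0.png',im[...,::-1])
    print(n,camera_model(n))
E
```

```text
pics
{'clock': 0.0, 'joints': array([ 1.57358161e+00,  3.85562740e-01,  6.57327862e-03, -5.10941297e-04,
       -1.19398306e+00, -2.58589544e-01]), 'joint_vel': array([ 0.00078886,  0.00073442, -0.00097538, -0.00088346, -0.00085227,
       -0.00201108]), 'joint_efforts': array([ 3.04202758e-04, -3.92290306e+01,  1.88391727e+01,  4.18626890e+00,
       -4.68288417e-03,  3.70310396e-07]), 'position': array([157.97662375, 604.0808949 , 230.19551339]), 'ee_rot': array([ 9.91819024e-01, -1.27647104e-01, -9.36239956e-05,  1.10976075e-03]), 'contact_force': array([ 0.16244625,  0.30351698, -0.37752844]), 'wrist_torque': array([-0.02359304,  0.03433342,  0.02098626]), 'grasp_force': 0.0, 'gripper_width': 85.64628127298342}
scene {'fx': 495.4721116078932, 'fy': 495.4721116078932, 'cx': 252.5769218329329, 'cy': 196.70322743718035, 'R': array([[ 0.63694656,  0.77066794, -0.01923552],
       [ 0.4381433 , -0.38242407, -0.81350002],
       [-0.63429451,  0.50972812, -0.58124669]]), 't': array([-224.76340936,  -39.43774559, 2082.79343871])}
top {'fx': 354.57636118726754, 'fy': 354.57636118726754, 'cx': 255.81695780489534, 'cy': 201.20898918604365, 'R': array([[-1.19966576e-02, -9.99927605e-01, -9.30173224e-04],
       [-9.79409548e-01,  1.19379633e-02, -2.01530204e-01],
       [ 2.01526719e-01, -1.50666832e-03, -9.79481859e-01]]), 't': array([ -76.39131209,  467.67188154, 1238.09325684])}
```

View pics/scene0.png

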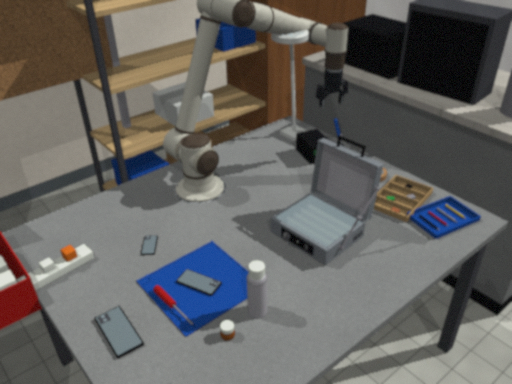

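View pics/top0.png

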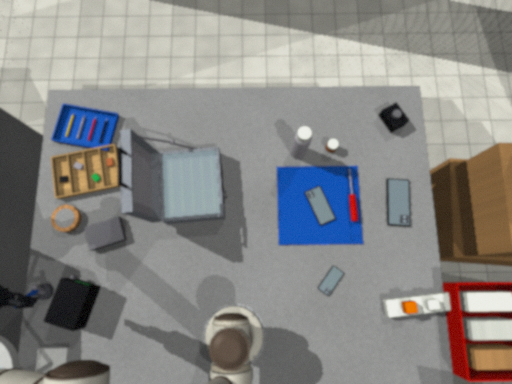

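```bash
cat > m.py <<'E'
from h import *
W=np.load('top.npy'); im=cv2.imread('pics/top0.png')
hsv=cv2.cvtColor(im,cv2.COLOR_BGR2HSV)
for n,(u,v) in dict(mid=(320,205),small=(331,280),large=(398,202)).items():
    m=np.zeros((386,514),np.uint8)
    f=im.copy(); _,_,_,r=cv2.floodFill(f,m,(u,v),0,(9,9,9),(9,9,9),cv2.FLOODFILL_FIXED_RANGE)
    k=cv2.morphologyEx(m[1:-1,1:-1],cv2.MORPH_CLOSE,np.ones((5,5)))>0
    P=W[k]; print(n,k.sum(),cv2.minAreaRect(P[:,:2].astype(np.float32)),np.nanmedian(P[:,2]))
def pr(n,us,vs):
    for v in vs:
        for u in us: print(n,(u,v),np.round(W[v,u]),end=' ')
    print()
pr('glassrow',range(156,232,5),[185]); pr('col',[195],range(142,226,5))
pr('lid',range(116,160,5),[185]); 
# box base: rim points z~70
k=np.abs(W[...,2]-70)<8
k[:, :158]=0; k[:,235:]=0;k[:130]=0;k[235:]=0
P=W[k]; print('rim',cv2.minAreaRect(P[:,:2].astype(np.float32)),k.sum())
for n,c in dict(can=(303,133),jar=(332,145)).items(): print(n,W[c[1],c[0]])
big=cv2.resize(im[130:300,270:420],None,fx=4,fy=3.5,interpolation=cv2.INTER_CUBIC)
big2=cv2.resize(im[120:230,110:240],(600,508),interpolation=cv2.INTER_CUBIC)
cv2.imwrite('pics/crop1.png',big);cv2.imwrite('pics/crop2.png',big2)
E
python3 m.py
```

```text
mid 370 ((457.0758056640625, -319.75982666015625), (120.23259735107422, 44.967960357666016), 25.557939529418945) 11.302743466829106
small 224 ((183.70901489257812, -346.8368225097656), (35.14876937866211, 88.53789520263672), 50.96770095825195) 6.171787415523868
large 663 ((464.6636047363281, -614.6587524414062), (67.71826171875, 156.4268798828125), 83.54495239257812) 10.762567252360196
glassrow (156, 185) [523. 273.  81.] glassrow (161, 185) [526. 259.  68.] glassrow (166, 185) [526. 241.  67.] glassrow (171, 185) [526. 223.  68.] glassrow (176, 185) [525. 204.  71.] glassrow (181, 185) [525. 187.  68.] glassrow (186, 185) [525. 169.  68.] glassrow (191, 185) [525. 150.  69.] glassrow (196, 185) [525. 133.  67.] glassrow (201, 185) [524. 114.  70.] glassrow (206, 185) [524.  96.  70.] glassrow (211, 185) [523.  78.  70.] glassrow (216, 185) [525.  61.  65.] glassrow (221, 185) [525.  43.  62.] glassrow (226, 185) [541.  31.  -2.] glassrow (231, 185) [540.  11.   0.] 
col (195, 142) [715. 152.   1.] col (195, 147) [697. 153.  -8.] col (195, 152) [650. 139.  67.] col (195, 157) [630. 1
[... 218 characters left out ...]
499. 136.  68.] col (195, 197) [480. 135.  70.] col (195, 202) [462. 135.  69.] col (195, 207) [443. 134.  72.] col (195, 212) [426. 134.  68.] col (195, 217) [408. 134.  68.] col (195, 222) [401. 145.  -2.] 
lid (116, 185) [539. 438.  26.] lid (121, 185) [464. 307. 314.] lid (126, 185) [471. 302. 288.] lid (131, 185) [471. 287. 288.] lid (136, 185) [496. 306. 191.] lid (141, 185) [505. 302. 155.] lid (146, 185) [515. 298. 113.] lid (151, 185) [527. 295.  68.] lid (156, 185) [523. 273.  81.] 
rim ((535.185546875, 158.44178771972656), (269.6613464355469, 229.10255432128906), 4.427649974822998) 4413
can [ 670.51460576 -243.24326512  185.39033928]
jar [ 679.26288627 -370.69999818   44.91773978]
```

View pics/crop1.png

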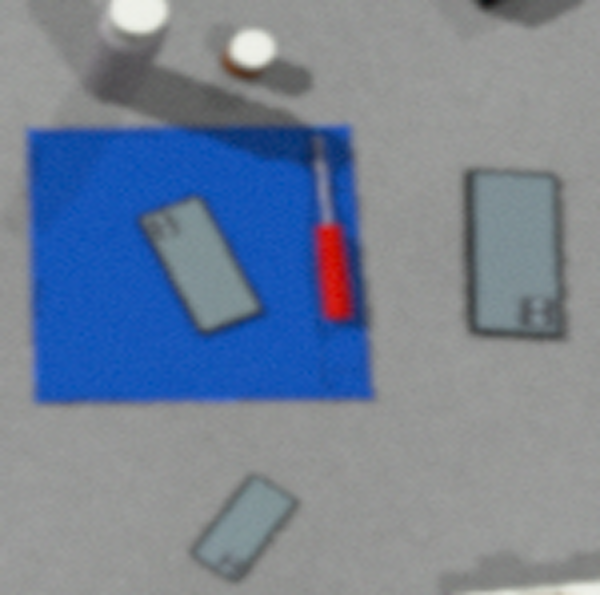

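View pics/crop2.png

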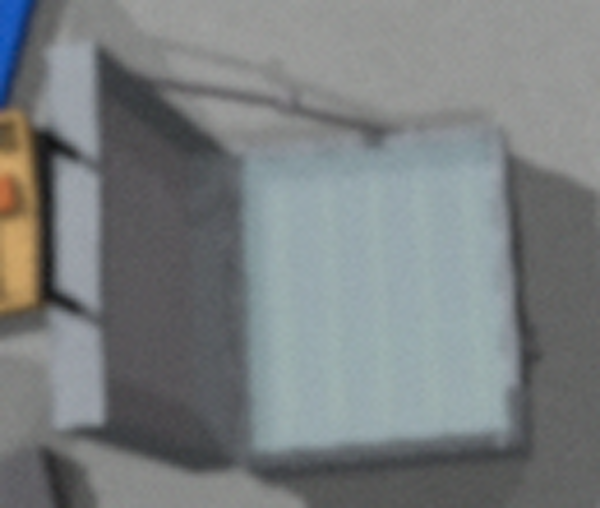

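The phones: small at top-image (331,280), large at (398,202), and one on the mat at (320,205). The one on the mat is the middle-sized one (about 138×64), it lies on the mat as the task says, and the enlarged crop agrees. The unit's front faces world −y, and its stay is on the far (+x) side with the knuckle at about (174,141). Next I refine both poses.

```bash
cat > m2.py <<'E'
from h import *
from scipy.optimize import least_squares
im=cv2.imread('pics/top0.png'); W=np.load('top.npy'); c=camera_model('top')
R=np.array(c['R']);t=np.array(c['t']); C=-R.T@t
def plane(u,v,z):
    d=np.stack([(u-c['cx'])/c['fx'],(v-c['cy'])/c['fy'],np.ones_like(u,float)],-1)@R
    return C+d*((z-C[2])/d[...,2])[...,None]
v,u=np.mgrid[:384,:512]; hsv=cv2.cvtColor(im,cv2.COLOR_BGR2HSV)
roi=np.zeros((384,512),bool); roi[178:232,296:342]=1
k=roi&(hsv[...,1]<140)
n,l,st,_=cv2.connectedComponentsWithStats(k.astype(np.uint8)); i=1+np.argmax(st[1:,4]); k=l==i
P=plane(u[k],v[k],11.); print('phone',k.sum(),cv2.minAreaRect(P[:,:2].astype(np.float32)))
# unit: depth based rim region z>55, refine by rectangle 220x260 IoU fit
k=(W[...,2]>58)&(W[...,2]<82); k[:,:158]=0; k[:,232:]=0; k[:140]=0; k[228:]=0
P=plane(u+0.,v+0.,70.)[...,:2]; sub=(slice(135,232),slice(168,235))
def f(p):
    a=p[2]; q=P[sub]-p[:2]; x=q@[np.cos(a),np.sin(a)]; y=q@[-np.sin(a),np.cos(a)]
    s=lambda z:1/(1+np.exp(-np.clip(z/1.5,-50,50)))
    m=s(x+110)*s(110-x)*s(130-np.abs(y))
    return (m-k[sub]).ravel()
r=least_squares(f,[535,158,np.pi/2+.03],x_scale=[1,1,.01],diff_step=1e-4); print('unit',r.x[:2],np.degrees(r.x[2]),r.cost)
p=r.x; a=p[2]
def uw(x,y,z): return np.array([p[0]+x*np.cos(a)-y*np.sin(a),p[1]+x*np.sin(a)+y*np.cos(a),z])
for n,q in dict(hinge=(110,0,70),handle=(160,0,322),handle_shut=(-146,0,87.5),knee=(48,-140,125)).items():
    X=uw(*q); x=R@X+t; print(n,X.round(1),'px',(c['fx']*x[0]/x[2]+c['cx']).round(1),(c['fy']*x[1]/x[2]+c['cy']).round(1))
# observed handle / knee depth blobs
k=(W[...,2]>305)&(u<125)&(u>112)&(v>135)&(v<220); print('hand blob',k.sum(),W[k].mean(0),W[k].min(0),W[k].max(0))
k=(W[...,2]>90)&(W[...,2]<150)&(u>155)&(u<195)&(v>130)&(v<152); print('knee blob'); print(np.c_[u[k],v[k],W[k]].round(0)[:40])
E
python3 m2.py
```

```text
phone 640 ((457.1701965332031, -319.42901611328125), (139.1147918701172, 65.16697692871094), 22.620058059692383)
unit [529.88266283 152.66529427] 94.51918989015651 28.49592979778207
hinge [521.2 262.3  70. ] px 159.8 186.2
handle [517.3 312.2 322. ] px 119.4 166.6
handle_shut [541.4   7.1  87.5] px 230.5 178.7
knee [665.7 211.5 125. ] px 171.8 142.5
hand blob 194 [517.45690314 311.7885658  323.4952879 ] [461.96584557 302.94801398 305.60441117] [574.25935944 321.89378658 330.53663361]
knee blob
[[171. 139. 678. 215. 126.]
 [172. 139. 679. 212. 123.]
 [163. 140. 666. 237. 147.]
 [164. 140. 666. 233. 148.]
 [170. 140. 675. 218. 126.]
 [171. 140. 671. 213. 134.]
 [172. 140. 672. 210. 131.]
 [173. 140. 675. 208. 126.]
 [158. 141. 663. 254. 148.]
 [159. 141. 663. 251. 147.]
 [160. 141. 663. 247. 147.]
 [161. 141. 662. 243. 149.]
 [162. 141. 662. 239. 150.]
 [163. 141. 664. 238. 144.]
 [164. 141. 665. 235. 142.]
 [165. 141. 663. 230. 147.]
 [166. 141. 664. 228. 143.]
 [167. 141. 664. 224. 143.]
 [168. 141. 666. 221. 140.]
 [169. 141. 667. 219. 136.]
 [170. 141. 667. 215. 136.]
 [171. 141. 667. 212. 135.]
 [172. 141. 669. 210. 129.]
 [173. 141. 668. 206. 133.]
 [163. 142. 662. 239. 140.]
 [164. 142. 663. 236. 138.]
 [165. 142. 663. 232. 137.]
 [166. 142. 665. 230. 133.]
 [167. 142. 665. 227. 133.]
 [168. 142. 664. 223. 135.]
 [169. 142. 666. 220. 130.]
 [170. 142. 665. 217. 131.]
 [171. 142. 665. 213. 131.]
 [172. 142. 666. 210. 129.]
 [173. 142. 666. 206. 130.]
 [169. 143. 664. 221. 125.]
 [170. 143. 661. 216. 132.]
 [171. 143. 662. 213. 129.]
 [172. 143. 662. 210. 129.]
 [173. 143. 662. 206. 130.]]
```

The phone measures 139×65 mm at (457,−319), with its axis at 22.6°. The unit's centre is (530,153) with yaw 94.5°. Predicted handle and knee points match the measured depth blobs to within 2–4 mm. I now move over the phone.

drive_tool(plan=[[[-1,0,0,34,0],[-1,0,0,34,0],[-1,0,0,34,0],[-1,0,0,34,0],[-1,0,0,34,0],[-1,24.2,-30.4,0,-5.5],[-1,24.2,-30.4,0,-5.5],[-1,24.2,-30.4,0,-5.5],[-1,24.2,-30.4,0,-5.5],[-1,24.2,-30.4,0,-5.5],[-1,24.2,-30.4,0,-5.5],[-1,24.2,-30.4,0,-5.5],[-1,24.2,-30.4,0,-5.5],[-1,24.2,-30.4,0,-5.5],[-1,24.2,-30.4,0,-5.5]]])

```text
clock: 1.35
position: [400.6, 298.8, 401.1]
ee_rot: [0.82, -0.573, -0.0, 0.0]
contact_force: [0.4, 0.1, 0.2]
gripper_width: 85.6
grasp_force: 0.0
```

drive_tool(plan=[[[-1,3.6,-38.8,0,-5.5],[-1,3.6,-38.8,0,-5.5],[-1,3.6,-38.8,0,-5.5],[-1,3.6,-38.8,0,-5.5],[-1,3.6,-38.8,0,-5.5],[-1,3.6,-38.8,0,-5.5],[-1,3.6,-38.8,0,-5.5],[-1,3.6,-38.8,0,-5.5],[-1,3.6,-38.8,0,-5.5],[-1,3.6,-38.8,0,-5.5],[-1,3.6,-38.8,-20,-5.5],[-1,3.6,-38.8,-20,-5.5],[-1,3.6,-38.8,-30,-5.5],[-1,3.6,-38.8,-30,-5.5],[-1,3.6,-38.8,-30,-5.5],[-1,3.6,-38.8,-30,-5.5],[-1,0,0,-30,0],[-1,0,0,0,0],[-1,0,0,0,0]]])

```text
clock: 2.93
position: [454.1, -292.7, 230.2]
ee_rot: [-0.194, 0.981, 0.001, -0.002]
contact_force: [0.6, -0.8, 1.0]
gripper_width: 85.5
grasp_force: 0.0
```

```bash
cat > w.py <<'E'
from h import *
s=read_state(); y=Ro.from_quat(s['ee_rot']).as_matrix()[:,1]
print(s['clock'],s['position'].round(1),'yaw',np.degrees(np.arctan2(y[1],y[0])).round(2),s['joints'].round(2),s['contact_force'].round(1))
E
cat > w2.py <<'E'
exec(open('w.py').read())
im,W=cloud('wrist'); cv2.imwrite('pics/w1.png',im[...,::-1])
h=cv2.cvtColor(im,cv2.COLOR_RGB2HSV)
k=(W[...,2]>7.5)&(W[...,2]<25)&(h[...,1]<150)&(np.hypot(W[...,0]-457,W[...,1]+319)<110)
n,l,st,_=cv2.connectedComponentsWithStats(k.astype(np.uint8)); i=1+np.argmax(st[1:,4]); k=l==i
print(st[i],cv2.minAreaRect(W[k][:,:2].astype(np.float32)),np.median(W[k][:,2]))
E
python3 w2.py
```

```text
2.9333 [ 454.1 -292.7  230.2] yaw 112.33 [-0.27  0.24 -0.2   0.   -1.13 -0.91] [ 0.6 -0.8  1. ]
[ 200  100   57  118 6409] ((457.83612060546875, -319.4938659667969), (135.59120178222656, 62.27924728393555), 22.534648895263672) 11.443647390257581
```

drive_tool(plan=[[[-1,3.5,-26.8,0,0],[-1,0,0,-35,0],[-1,0,0,-35,0],[-1,0,0,-35,0],[-1,0,0,-35,0],[-1,0,0,-35,0],[-1,0,0,-20,0],[-1,0,0,0,0],[-1,0,0,0,0],[-1,0,0,0,0]]])

```text
clock: 3.82
position: [461.4, -319.9, 39.6]
ee_rot: [-0.195, 0.981, -0.002, 0.002]
contact_force: [-0.2, -0.2, 0.0]
gripper_width: 85.4
grasp_force: 0.0
```

drive_tool(plan=[[[-1,-3.5,0,-20,0],[-1,0,0,-12,0],[-1,0,0,-8,0],[-1,0,0,0,0],[-1,0,0,0,0]]])

```text
clock: 4.23
position: [456.4, -319.9, -2.0]
ee_rot: [-0.194, 0.981, -0.001, 0.001]
contact_force: [1.0, -0.7, -0.5]
gripper_width: 85.1
grasp_force: 0.0
```

drive_tool(plan=[[[0.2,0,0,1,0],[1,0,0,0,0],[1,0,0,0,0],[1,0,0,0,0],[1,0,0,0,0],[1,0,0,0,0],[1,0,0,0,0],[1,0,0,0,0]]])

```text
clock: 4.9
position: [456.4, -320.0, -0.4]
ee_rot: [-0.194, 0.981, -0.001, 0.001]
contact_force: [-0.3, 2.0, 6.7]
gripper_width: 61.9
grasp_force: 65.0
```

drive_tool(plan=[[[1,0,0,8,0],[1,0,0,15,0],[1,0,0,25,0],[1,0,0,30,0],[1,0,0,30,0],[1,0,0,30,0],[1,0,0,20,0],[1,0,0,0,0],[1,0,0,0,0]]])

```text
clock: 5.65
position: [455.4, -319.5, 157.1]
ee_rot: [-0.194, 0.981, -0.001, 0.002]
contact_force: [-0.7, 0.2, -2.4]
gripper_width: 61.9
grasp_force: 66.1
```

```bash
cat > w3.py <<'E'
exec(open('w.py').read())
p=s['position']
im,W=cloud('wrist'); cv2.imwrite('pics/w2.png',im[...,::-1])
k=(W[...,2]>p[2]-15)&(W[...,2]<p[2]+25)
n,l,st,_=cv2.connectedComponentsWithStats(k.astype(np.uint8)); i=1+np.argmax(st[1:,4]); k=l==i
P=W[k]; print(st[i],P.mean(0),cv2.minAreaRect(P[:,:2].astype(np.float32)))
q=P-P.mean(0); print('normal',np.linalg.svd(q,full_matrices=False)[2][2])
E
python3 w3.py
```

```text
5.65 [ 455.4 -319.5  157.1] yaw 112.32 [-0.32  0.33 -0.27 -0.   -0.96 -0.86] [-0.7  0.2 -2.4]
[  143   106   221   236 34218] [ 437.46609211 -325.54490968  169.09101565] ((444.3523254394531, -322.9317321777344), (112.03251647949219, 89.44729614257812), 23.331693649291992)
normal [-0.00431019 -0.00294227  0.99998638]
```

View pics/w2.png

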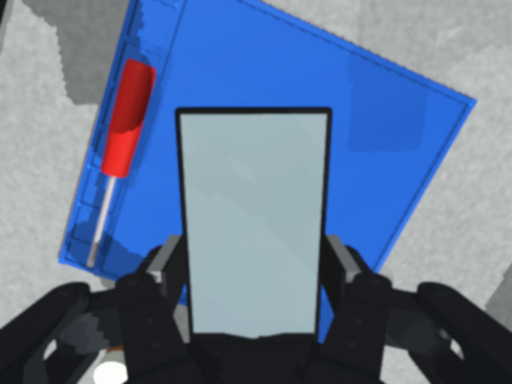

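The phone hangs level in the fingers, at about (255,220) in the wrist view. Its top is 12 mm above the TCP, so its underside is at TCP+3. I carry it to the box.

drive_tool(plan=[[[1,2,12,5,0],[1,4,24,5,-1.3],[1,5.4,34,5,-1.3],[1,5.4,34,5,-1.3],[1,5.4,34,5,-1.3],[1,5.4,34,0,-1.3],[1,5.4,34,0,-1.3],[1,5.4,34,0,-1.3],[1,5.4,34,0,-1.3],[1,5.4,34,0,-1.3],[1,5.4,34,0,-1.3],[1,5.4,34,0,-1.3],[1,5.4,34,0,-1.3],[1,5,34,0,-1.3],[1,4,30,0,-1.3],[1,2,20,0,-1.2],[1,0,10,0,0],[1,0,0,0,0],[1,0,0,0,0]]])

```text
clock: 7.28
position: [530.5, 184.4, 179.4]
ee_rot: [-0.026, 1.0, -0.001, -0.001]
contact_force: [-0.9, -0.3, -2.2]
gripper_width: 61.9
grasp_force: 66.1
```

drive_tool(plan=[[[1,0,-16,-15,0],[1,0,-16,-25,0.5],[1,0,0,-25,0.5],[1,0,0,-18,0],[1,0,0,-10,0],[1,0,0,0,0],[1,0,0,0,0]]])

```text
clock: 7.87
position: [531.7, 151.9, 87.8]
ee_rot: [-0.034, 0.999, -0.0, -0.0]
contact_force: [0.7, 0.1, -0.9]
gripper_width: 62.1
grasp_force: 66.1
```

drive_tool(plan=[[[1,0,0,-8,0],[1,0,0,-6,0],[1,0,0,-3,0],[1,0,0,-2,0],[1,0,0,0,0],[1,0,0,0,0]]])

```text
clock: 8.37
position: [531.6, 152.7, 68.7]
ee_rot: [-0.035, 0.999, -0.0, 0.0]
contact_force: [0.0, 0.2, -1.2]
gripper_width: 61.8
grasp_force: 66.1
```

drive_tool(plan=[[[1,0,0,-1,0],[1,0,0,-0.5,0],[1,0,0,0,0],[1,0,0,0,0]]])

```text
clock: 8.7
position: [531.6, 152.6, 67.2]
ee_rot: [-0.034, 0.999, 0.0, 0.0]
contact_force: [0.5, -0.3, -2.3]
gripper_width: 61.8
grasp_force: 66.1
```

drive_tool(plan=[[[1,0,0,-1,0],[1,0,0,0,0],[1,0,0,0,0]]])

```text
clock: 8.95
position: [531.7, 152.6, 66.7]
ee_rot: [-0.035, 0.999, 0.0, 0.0]
contact_force: [-1.7, -0.6, 2.9]
gripper_width: 62.0
grasp_force: 66.6
```

The phone touches down at z≈67, where the force goes from −2 to +3 N. I release it.

drive_tool(plan=[[[0.2,0,0,0,0],[-0.3,0,0,0,0],[-1,0,0,0,0],[-1,0,0,0,0],[-1,0,0,0,0],[-1,0,0,0,0],[-1,0,0,0,0],[-1,0,0,10,0],[-1,0,0,30,0],[-1,0,0,40,0],[-1,0,0,40,0],[-1,0,0,40,0],[-1,0,0,0,0],[-1,0,0,0,0]]])

```text
clock: 10.12
position: [532.8, 153.2, 230.0]
ee_rot: [-0.034, 0.999, 0.002, 0.003]
contact_force: [-0.9, 1.2, -0.7]
gripper_width: 85.9
grasp_force: 0.0
```

```bash
cat > w4.py <<'E'
exec(open('w.py').read())
im,W=cloud('wrist'); cv2.imwrite('pics/w3.png',im[...,::-1])
k=(W[...,2]>75)&(W[...,2]<88)&(abs(W[...,0]-530)<110)&(abs(W[...,1]-153)<75)
n,l,st,_=cv2.connectedComponentsWithStats(k.astype(np.uint8)); i=1+np.argmax(st[1:,4]); k=l==i
P=W[k]; print(st[i],np.median(P,0),cv2.minAreaRect(P[:,:2].astype(np.float32)))
q=P-P.mean(0); print('normal',np.linalg.svd(q,full_matrices=False)[2][2])
E
python3 w4.py
```

```text
10.1167 [532.8 153.2 230. ] yaw 93.95 [ 0.57  0.26 -0.18  0.   -1.13 -2.07] [-0.9  1.2 -0.7]
[ 217  104   71  142 9468] [526.11520258 153.49451973  78.39730614] ((533.0672607421875, 153.91368103027344), (137.10606384277344, 64.0360336303711), 4.157273769378662)
normal [-0.00197275 -0.00422503  0.99998913]
```

View pics/w3.png

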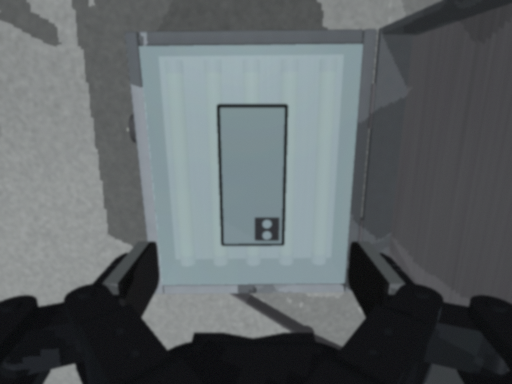

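The phone lies flat at (533,154) with its top at z≈78.5, centred on the glass. Next is the knee, with the fingers shut.

drive_tool(plan=[[[1,27,4,0,0],[1,27,4,0,0],[1,27,4,0,0],[1,27,4,0,0],[1,27,4,0,0],[1,0,0,-22,0],[1,0,0,-22,0],[1,0,0,-16,0],[1,0,0,0,0],[1,0,0,0,0],[1,0,0,0,0]]])

```text
clock: 11.08
position: [666.9, 172.5, 166.5]
ee_rot: [-0.035, 0.999, -0.0, 0.0]
contact_force: [-0.5, -0.2, -0.0]
gripper_width: -0.0
grasp_force: 0.0
```

```bash
python3 - <<'E'
exec(open('w.py').read())
from h import *
im,W=cloud('scene'); 
c=cv2.resize(im[110:270,260:420],None,fx=3.7,fy=3.7,interpolation=cv2.INTER_CUBIC); cv2.imwrite('pics/s2.png',c[...,::-1])
im,W=cloud('wrist'); k=(W[...,2]>95)&(W[...,2]<145)&(W[...,0]>655)&(W[...,0]<700)&(W[...,1]>185)&(W[...,1]<245)
print(k.sum()); P=W[k]
for y in range(185,245,5):
    q=P[(abs(P[:,1]-y)<2.5)]
    if len(q): print(y,len(q),q.min(0).round(),q.max(0).round(),np.median(q,0).round())
E
```

```text
11.0833 [666.9 172.5 166.5] yaw 93.96 [ 0.49  0.54  0.09  0.   -1.13 -1.99] [-0.5 -0.2 -0. ]
1638
185 35 [665. 185.  95.] [668. 187. 108.] [665. 186. 105.]
190 91 [664. 188.  95.] [668. 192. 114.] [665. 190. 108.]
195 103 [664. 193.  97.] [667. 197. 119.] [664. 195. 112.]
200 112 [663. 198. 102.] [667. 202. 125.] [664. 200. 118.]
205 242 [661. 203. 107.] [677. 207. 131.] [665. 206. 127.]
210 280 [661. 208. 112.] [680. 212. 133.] [667. 210. 131.]
215 254 [660. 213. 118.] [679. 217. 137.] [666. 215. 131.]
220 156 [661. 218. 122.] [676. 222. 141.] [666. 219. 133.]
225 138 [665. 223. 124.] [668. 227. 145.] [665. 225. 139.]
230 95 [664. 228. 128.] [668. 232. 145.] [665. 229. 139.]
235 72 [664. 233. 131.] [665. 237. 145.] [665. 235. 139.]
240 48 [664. 238. 136.] [665. 242. 145.] [664. 240. 142.]
```

View pics/s2.png

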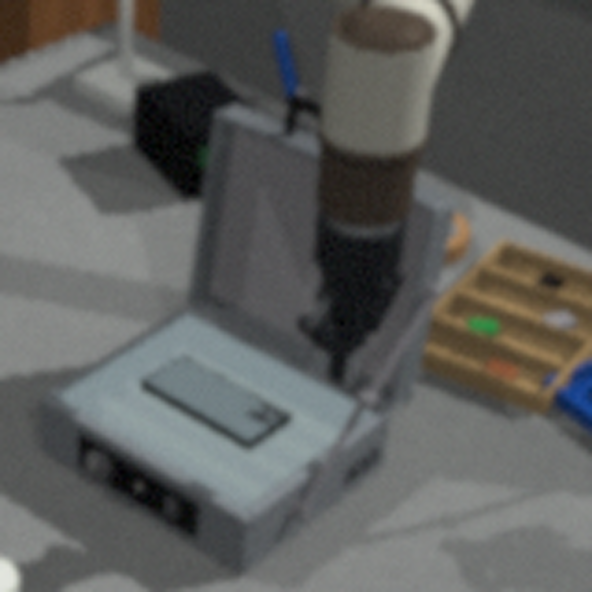

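The knuckle is measured at about (670,212,125), and the tool stands above and in front of it. I push at 45°.

drive_tool(plan=[[[1,3,-3,0,0],[1,0,10,-10,0],[1,0,10,-10,0],[1,0,4,-4,0],[1,0,4,-4,0],[1,0,3,-3,0],[1,0,3,-3,0],[1,0,0,0,0]]])

```text
clock: 11.85
position: [669.2, 204.1, 131.2]
ee_rot: [-0.035, 0.999, -0.0, -0.001]
contact_force: [0.2, -0.1, -0.2]
gripper_width: -0.1
grasp_force: 0.0
```

drive_tool(plan=[[[1,0,3,-3,0],[1,0,3,-3,0],[1,0,3,-3,0],[1,0,3,-3,0],[1,0,0,0,0]]])

```text
clock: 12.27
position: [669.3, 215.7, 119.3]
ee_rot: [-0.035, 0.999, -0.0, -0.0]
contact_force: [1.1, -1.3, 0.2]
gripper_width: 0.1
grasp_force: 0.2
```

drive_tool(plan=[[[1,0,3,-3,0],[1,0,3,-3,0],[1,0,3,-3,0],[1,0,3,-3,0],[1,0,0,0,0]]])

```text
clock: 12.68
position: [669.4, 222.7, 109.0]
ee_rot: [-0.034, 0.999, -0.004, -0.002]
contact_force: [-0.0, -13.8, 4.7]
gripper_width: 0.2
grasp_force: 5.8
```

```bash
cat > k.py <<'E'
exec(open('w.py').read())
im,W=cloud('wrist'); k=(W[...,2]>75)&(W[...,2]<150)&(W[...,0]>671)&(W[...,0]<690)&(W[...,1]>185)&(W[...,1]<262)
P=W[k]; print(k.sum()); print(P.min(0),P.max(0),np.median(P,0)) if len(P) else 0
k=(W[...,2]>150)&(W[...,0]>480)&(W[...,0]<650)&(W[...,1]>240); Q=W[k]
if len(Q)>50:
    q=Q-Q.mean(0); print('lidplane',len(Q),Q.mean(0),np.linalg.svd(q,full_matrices=False)[2][2])
cv2.imwrite('pics/k.png',im[...,::-1])
E
python3 k.py
```

```text
12.6833 [669.4 222.7 109. ] yaw 93.9 [ 0.55  0.62  0.08  0.01 -1.04 -2.06] [ -0.  -13.8   4.7]
158
[671.01035751 222.72408314 144.02868991] [680.60449063 225.94219542 147.06284919] [675.22971657 224.28572395 145.68861852]
lidplane 5597 [645.95913919 286.5191599  168.37370637] [ 0.98822084  0.15237132 -0.01423218]
```

The force has reached 14 N, which is more than expected, so I stop and look at wrist and scene together.

```bash
python3 - <<'E'
from h import *
a=cv2.imread('pics/k.png'); im,W=cloud('scene'); b=cv2.resize(im[170:240,310:390,::-1],(400,350),interpolation=cv2.INTER_CUBIC)
im,W=cloud('top'); c=cv2.resize(im[120:190,130:210,::-1],(400,350),interpolation=cv2.INTER_CUBIC)
cv2.imwrite('pics/kk.png',np.hstack([cv2.resize(a,(400,350)),b])); print(read_state()['contact_force'])
E
```

```text
[  0.90372909 -14.24663787   4.43779821]
```

View pics/kk.png

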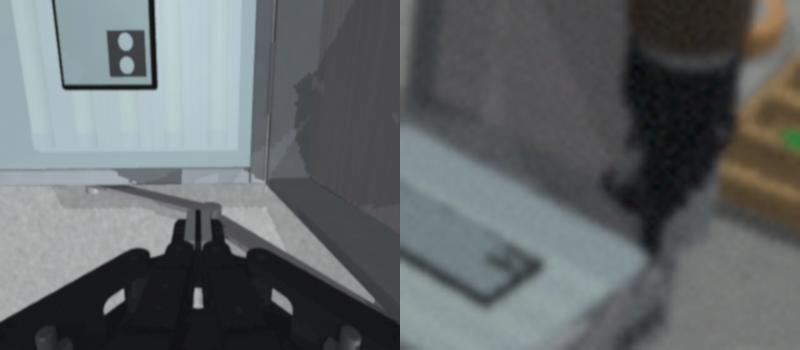

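The fingers push the knuckle, but the gripper's wide linkage (right, about (280,265) in the picture) leans on the rising upper bar. I back off, turn the tool 90° so its narrow side faces the bar, and measure again.

drive_tool(plan=[[[1,0,-8,8,0],[1,0,-12,12,0],[1,0,-18,18,0],[1,0,-10,10,7],[1,0,0,0,7],[1,0,0,0,7],[1,0,0,0,7],[1,0,0,0,7],[1,0,0,0,7],[1,0,0,0,7],[1,0,0,0,7],[1,0,0,0,7],[1,0,0,0,7],[1,0,0,0,7],[1,0,0,0,7],[1,0,0,0,6],[1,0,0,0,0],[1,0,0,0,0]]])

```text
clock: 14.33
position: [669.7, 179.8, 156.9]
ee_rot: [0.73, -0.683, 0.0, -0.001]
contact_force: [0.4, -1.1, -0.1]
gripper_width: 0.0
grasp_force: 0.0
```

```bash
cat > kk.py <<'E'
exec(open('w.py').read())
for cam in('top','wrist'):
    im,W=cloud(cam); k=(W[...,2]>70)&(W[...,2]<150)&(W[...,0]>669)&(W[...,0]<690)&(W[...,1]>180)&(W[...,1]<265)
    P=W[k]; print(cam,k.sum(),*( (P.min(0).round(),P.max(0).round(),np.median(P,0).round()) if len(P) else ()))
    k=(W[...,2]>300)&(W[...,0]>450)&(W[...,0]<590)&(W[...,1]>180)&(W[...,1]<340); P=W[k]
    print(cam,'handle',k.sum(),*( (P.mean(0).round(),P.max(0).round()) if len(P) else ()))
E
python3 kk.py
```

```text
14.3333 [669.7 179.8 156.9] yaw -176.2 [ 0.49  0.55  0.09 -0.   -1.11 -0.43] [ 0.4 -1.1 -0.1]
top 6 [671. 228. 100.] [677. 237. 107.] [673. 233. 103.]
top handle 1704 [522. 267. 526.] [590. 340. 585.]
wrist 0
wrist handle 0
```

From the top camera the knuckle is now at about (673,232,103). It has moved about 29 mm, so the stay is broken. I go up and over to the handle, measuring on the way.

drive_tool(plan=[[[1,0,-5,20,0],[1,0,0,38,0],[1,0,0,38,0],[1,0,0,38,0],[1,0,0,38,0],[1,0,0,38,7],[0,0,0,38,7],[-0.5,-22,9,20,7],[-0.5,-22,10,20,7],[-0.5,-22,10,0,7],[-0.5,-22,10,0,7],[-0.5,-22,10,0,7],[-0.5,-22,10,0,7],[-0.5,-21,10,0,7],[-0.5,0,0,0,7],[-0.5,0,0,0,7],[-0.5,0,0,0,7],[-0.5,0,0,0,6.5],[-0.5,0,0,0,0],[-0.5,0,0,0,0]]])

```text
clock: 16.1
position: [516.4, 243.5, 444.3]
ee_rot: [0.999, 0.037, 0.0, -0.0]
contact_force: [0.8, -0.3, -0.4]
gripper_width: 64.3
grasp_force: 0.0
```

```bash
cat > kk.py <<'E'
exec(open('w.py').read())
im,W=cloud('top'); k=(W[...,2]>70)&(W[...,2]<150)&(W[...,0]>669)&(W[...,0]<690)&(W[...,1]>180)&(W[...,1]<265)
P=W[k]; print('knee',k.sum(),np.median(P,0))
im,W=cloud('wrist'); cv2.imwrite('pics/hd.png',im[...,::-1])
k=(W[...,2]>270)&(W[...,2]<350)&(W[...,0]>380)&(W[...,0]<670)&(W[...,1]>230)&(W[...,1]<360); P=W[k]
print(k.sum(),P.min(0),P.max(0))
k&=(W[...,2]>310); P=W[k]; print(k.sum(),P.min(0),P.max(0),np.median(P,0))
b=P[(abs(P[:,0]-517)<30)]; print('bar',len(b),b.min(0),b.max(0),np.median(b,0),np.polyfit(b[:,0],b[:,1],1))
E
python3 kk.py
```

```text
16.1 [516.4 243.5 444.3] yaw -85.77 [ 0.72  0.23  0.3  -0.   -1.64  0.92] [ 0.8 -0.3 -0.4]
knee 7 [671.55848307 230.23362899 104.92186609]
10132 [391.80991701 264.20172312 270.02682886] [652.19241078 320.15064842 332.05888084]
1954 [465.66358282 284.96510544 310.09048858] [578.46759227 304.6852662  332.05888084] [527.00688183 294.32287268 328.75642645]
bar 1008 [487.01962877 286.39307478 321.97890973] [546.85736105 302.35566752 332.05888084] [517.9364796  293.69687587 328.81202029] [8.06865974e-02 2.52069126e+02]
```

The bar is at (518,294), z≈325, and the knee is at (672,230,105), so the knee is broken and the lid has tipped about 0.07. I descend and pinch the bar.

drive_tool(plan=[[[-0.5,0.8,25,0,0.4],[-0.5,0.8,26,0,0],[-0.5,0,0,-30,0],[-0.5,0,0,-35,0],[-0.5,0,0,-35,0],[-0.5,0,0,-20,0],[-0.5,0,0,-10,0],[-0.5,0,0,0,0],[-0.5,0,0,0,0]]])

```text
clock: 16.95
position: [518.8, 294.7, 315.1]
ee_rot: [0.999, 0.042, 0.001, -0.0]
contact_force: [-0.6, 0.2, 0.6]
gripper_width: 64.4
grasp_force: 0.0
```

drive_tool(plan=[[[-0.5,0,0,-5,0],[0.3,0,0,0,0],[0.6,0,0,0,0],[1,0,0,0,0],[1,0,0,0,0],[1,0,0,0,0],[1,0,0,0,0],[1,0,0,0,0]]])

```text
clock: 17.62
position: [518.3, 294.6, 309.8]
ee_rot: [0.999, 0.042, 0.0, -0.0]
contact_force: [-0.1, 0.4, 2.0]
gripper_width: 9.8
grasp_force: 58.5
```

```bash
cat > arc.py <<'E'
import numpy as np,sys
a0,a1,n,cx,cy,cz=map(float,sys.argv[1:7])  # degrees fwd of vertical; current TCP
H=np.array([521.2,262.3,70]); r=257; f=np.array([.0785,-.997,0]); off=-15.2
pt=lambda a:H+r*(np.sin(a)*f+np.cos(a)*np.array([0,0,1]))+[0,0,off]
A=np.radians(np.linspace(a0,a1,int(n)+1)); P=np.array([pt(a) for a in A])
P=P-P[0]*0; print('offset at a0',np.round(np.array([cx,cy,cz])-P[0],1))
d=np.diff(P,axis=0); print([[1]+[round(float(x),1) for x in q]+[0] for q in d]); print(P[-1].round(1))
E
python3 arc.py -7.2 28.8 18 518.3 294.6 309.8; python3 arc.py 28.8 64.8 18 0 0 0; python3 arc.py 64.8 86.1 14 0 0 0
```

```text
offset at a0 [-0.4  0.2  0. ]
[[1, 0.7, -8.9, 1.0, 0], [1, 0.7, -8.9, 0.7, 0], [1, 0.7, -8.9, 0.3, 0], [1, 0.7, -8.9, 0.0, 0], [1, 0.7, -8.9, -0.3, 0], [1, 0.7, -8.9, -0.6, 0], [1, 0.7, -8.9, -0.9, 0], [1, 0.7, -8.9, -1.2, 0], [1, 0.7, -8.8, -1.5, 0], [1, 0.7, -8.8, -1.8, 0], [1, 0.7, -8.7, -2.1, 0], [1, 0.7, -8.6, -2.4, 0], [1, 0.7, -8.5, -2.7, 0], [1, 0.7, -8.4, -3.0, 0], [1, 0.7, -8.3, -3.3, 0], [1, 0.6, -8.2, -3.6, 0], [1, 0.6, -8.1, -3.9, 0], [1, 0.6, -7.9, -4.2, 0]]
[530.9 138.9 280. ]
offset at a0 [-530.9 -138.9 -280. ]
[[1, 0.6, -7.8, -4.5, 0], [1, 0.6, -7.6, -4.7, 0], [1, 0.6, -7.4, -5.0, 0], [1, 0.6, -7.3, -5.2, 0], [1, 0.6, -7.1, -5.5, 0], [1, 0.5, -6.9, -5.7, 0], [1, 0.5, -6.7, -6.0, 0], [1, 0.5, -6.5, -6.2, 0], [1, 0.5, -6.2, -6.4, 0], [1, 0.5, -6.0, -6.6, 0], [1, 0.5, -5.8, -6.9, 0], [1, 0.4, -5.5, -7.0, 0], [1, 0.4, -5.3, -7.2, 0], [1, 0.4, -5.0, -7.4, 0], [1, 0.4, -4.8, -7.6, 0], [1, 0.4, -4.5, -7.8, 0], [1, 0.3, -4.2, -7.9, 0], [1, 0.3, -3.9, -8.0, 0]]
[539.5  30.5 164.2]
offset at a0 [-539.5  -30.5 -164.2]
[[1, 0.2, -2.8, -6.2, 0], [1, 0.2, -2.6, -6.3, 0], [1, 0.2, -2.5, -6.4, 0], [1, 0.2, -2.3, -6.4, 0], [1, 0.2, -2.1, -6.5, 0], [1, 0.2, -2.0, -6.5, 0], [1, 0.1, -1.8, -6.6, 0], [1, 0.1, -1.6, -6.6, 0], [1, 0.1, -1.4, -6.7, 0], [1, 0.1, -1.3, -6.7, 0], [1, 0.1, -1.1, -6.7, 0], [1, 0.1, -0.9, -6.8, 0], [1, 0.1, -0.7, -6.8, 0], [1, 0.0, -0.6, -6.8, 0]]
[541.3   6.7  72.3]
```

drive_tool(plan=[[[1,0.3,-3.5,0.4,0],[1,0.4,-5.4,0.6,0],[1,0.7,-8.9,0.7,0],[1,0.7,-8.9,0.3,0],[1,0,0,0,0]]])

```text
clock: 18.03
position: [520.6, 266.2, 312.3]
ee_rot: [0.999, 0.042, 0.001, -0.0]
contact_force: [-1.7, 0.1, 5.5]
gripper_width: 9.6
grasp_force: 59.3
```

drive_tool(plan=[[[1,0.7,-8.9,0,0],[1,0.7,-8.9,-0.3,0],[1,0.7,-8.9,-0.6,0],[1,0.7,-8.9,-0.9,0],[1,0.7,-8.9,-1.2,0],[1,0.7,-8.8,-1.5,0],[1,0.7,-8.8,-1.8,0],[1,0.7,-8.7,-2.1,0],[1,0.7,-8.6,-2.4,0],[1,0.7,-8.5,-2.7,0],[1,0.7,-8.4,-3.0,0],[1,0.7,-8.3,-3.3,0],[1,0.6,-8.2,-3.6,0],[1,0.6,-8.1,-3.9,0],[1,0.6,-7.9,-4.2,0],[1,0,0,0,0]]])

```text
clock: 19.37
position: [530.6, 137.0, 278.6]
ee_rot: [0.999, 0.042, -0.0, 0.001]
contact_force: [3.5, -1.6, 0.4]
gripper_width: 9.4
grasp_force: 62.0
```

drive_tool(plan=[[[1,0.6,-7.8,-4.5,0],[1,0.6,-7.6,-4.7,0],[1,0.6,-7.4,-5.0,0],[1,0.6,-7.3,-5.2,0],[1,0.6,-7.1,-5.5,0],[1,0.5,-6.9,-5.7,0],[1,0.5,-6.7,-6.0,0],[1,0.5,-6.5,-6.2,0],[1,0.5,-6.2,-6.4,0],[1,0,0,0,0]]])

```text
clock: 20.2
position: [535.6, 74.0, 229.1]
ee_rot: [0.999, 0.042, -0.0, 0.001]
contact_force: [3.3, -2.2, 0.8]
gripper_width: 10.1
grasp_force: 61.3
```

drive_tool(plan=[[[1,0.5,-6.0,-6.6,0],[1,0.5,-5.8,-6.9,0],[1,0.4,-5.5,-7.0,0],[1,0.4,-5.3,-7.2,0],[1,0.4,-5.0,-7.4,0],[1,0.4,-4.8,-7.6,0],[1,0.4,-4.5,-7.8,0],[1,0.3,-4.2,-7.9,0],[1,0.3,-3.9,-8.0,0],[1,0,0,0,0]]])

```text
clock: 21.03
position: [539.1, 29.5, 162.1]
ee_rot: [0.999, 0.042, -0.001, 0.001]
contact_force: [5.7, -1.7, -2.2]
gripper_width: 9.7
grasp_force: 61.0
```

drive_tool(plan=[[[1,0.2,-2.8,-6.2,0],[1,0.2,-2.6,-6.3,0],[1,0.2,-2.5,-6.4,0],[1,0.2,-2.3,-6.4,0],[1,0.2,-2.1,-6.5,0],[1,0.2,-2.0,-6.5,0],[1,0.1,-1.8,-6.6,0],[1,0.1,-1.6,-6.6,0],[1,0.1,-1.4,-6.7,0],[1,0.1,-1.3,-6.7,0],[1,0.1,-1.1,-6.7,0],[1,0.1,-0.9,-5,0],[1,0,0,0,0]]])

```text
clock: 22.12
position: [540.6, 8.1, 86.0]
ee_rot: [0.999, 0.042, -0.001, 0.0]
contact_force: [2.8, -0.1, -2.3]
gripper_width: 9.9
grasp_force: 61.7
```

drive_tool(plan=[[[1,0.1,-0.7,-5,0],[1,0,-0.5,-4,0],[1,0,0,-2,0],[1,0,0,-1,0],[1,0,0,0,0],[1,0,0,0,0]]])

```text
clock: 22.62
position: [540.7, 6.9, 75.0]
ee_rot: [0.999, 0.042, -0.0, 0.0]
contact_force: [1.9, 0.2, -3.3]
gripper_width: 9.6
grasp_force: 60.9
```

drive_tool(plan=[[[1,0,0,-1,0],[1,0,0,-1,0],[1,0,0,-1,0],[1,0,0,0,0],[1,0,0,0,0]]])

```text
clock: 23.03
position: [540.7, 6.8, 72.7]
ee_rot: [0.999, 0.042, -0.0, 0.0]
contact_force: [0.3, -0.9, 1.7]
gripper_width: 10.0
grasp_force: 61.6
```

drive_tool(plan=[[[1,0,0,-1,0],[1,0,0,0,0],[1,0,0,0,0]]])

```text
clock: 23.28
position: [540.8, 6.8, 72.6]
ee_rot: [0.999, 0.042, -0.0, 0.0]
contact_force: [-2.2, -1.4, 8.4]
gripper_width: 9.7
grasp_force: 62.2
```

drive_tool(plan=[[[0.5,0,0,0,0],[0.5,0,0,0,0],[0.5,0,0,0,0],[0.5,0,0,0,0],[0.5,0,0,0,0],[0.5,0,0,8,0],[0.5,0,0,15,0],[0.5,0,0,30,0],[0.5,0,0,40,0],[0.5,0,0,40,0],[0.5,0,-30,20,0],[0.5,0,-30,0,0],[0.5,0,-30,0,0],[0.5,0,-30,0,0],[0.5,0,0,0,0],[0.5,0,0,0,0]]])

```text
clock: 24.62
position: [540.6, -114.4, 224.8]
ee_rot: [0.999, 0.041, 0.0, -0.0]
contact_force: [-0.1, -0.1, -0.9]
gripper_width: 21.4
grasp_force: 0.0
```

```bash
python3 - <<'E'
exec(open('w.py').read())
im,W=cloud('top'); 
k=(W[...,0]>440)&(W[...,0]<620)&(W[...,1]>70)&(W[...,1]<250)&(W[...,2]>50)&(W[...,2]<200); P=W[k]
print(len(P),np.median(P,0),np.linalg.lstsq(np.c_[P[:,:2],np.ones(len(P))],P[:,2],rcond=None)[0])
a=cv2.resize(im[100:260,100:320],(440,320)); im,W=cloud('scene'); b=cv2.resize(im[110:350,120:420],(360,320))
cv2.imwrite('pics/end.png',np.hstack([a,b])[...,::-1])
E
```

```text
24.6167 [ 540.6 -114.4  224.8] yaw -85.31 [ 0.08  0.27 -0.18 -0.   -1.12  1.57] [-0.1 -0.1 -0.9]
973 [534.26626687 215.5890267  103.99129438] [-1.81452837e-04  2.68615188e-03  1.03534612e+02]
```

View pics/end.png

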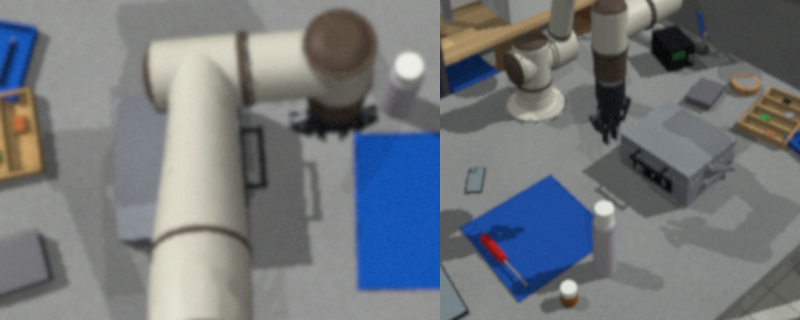

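The lid is level and shut: its top is at z≈104, with a slope of 0.003. The bystanders stand where they were and the arm is clear.

```bash
python3 -c "
from bench import *
print(job_done())"
```

```text
the job is handed in; nothing more can be done
None
```

The phone lies flat in the middle of the glass, the stay's knee is broken and the lid was lowered by its handle until shut; the job is handed in at about 25 s, and the hand-in gave no verdict.

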